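# Take the spent label roll off its locking spindle

## Robot

A 6-joint arm with a two-finger parallel gripper is mounted at the origin on the work surface. World frame = base frame: x ahead of the robot, y to its left, z up, the work surface at z = 0. Lengths are in m, angles in rad, forces in N, time in s.
With the tool pointing down it reaches from about 0.35 to 0.8 m from the base axis. Payload 7.3 kg.
Tool frame: the origin (TCP) lies between the finger pads; the fingertips stand 19 mm ahead of it and the grasp point (between the pads) is the TCP (ctrl.tcp_to_tips is the distance from the TCP to the fingertips, in m); z points along the fingers, y is the line along which they close (so a half turn about z gives the same grasp; the last joint's range is limited). The gripper opens to 85 mm and grips with 20 to 120 N. Pads are 22 mm wide; open, the fingers measure 114 mm over their backs; the gripper's body (76 mm by 85 mm) begins 54 mm behind the grasp point. The pads swing forward as they close: fully open they stand 13 mm farther back than shut.
Start: joints at [-1.45, 0.342, 1.524, -0, 1.275, -0.146], TCP at [0.138, -0.506, 0.25] pointing down, gripper open.
Joint ranges: [-2.53, 2.53], [-0.77, 2.02], [0.04, 2.7], [-1, 4.14], [0.28, 2.66], [-3.11, 3.11]. Speed limits (rad/s): [2.57, 2.57, 3.14, 3.14, 3.14, 3.14].

## Interface

Orientations are given as a 3x3 rotation matrix whose columns are the frame's x, y, z axes.
In Python, from rig import ctrl gives the robot as it stands.
- The arm moves only by the tool jog_arm, called after "Call:" as name([rows], argument=value, ...), one row to a line, values as JSON. Schema: {"type":"object","properties":{"steps":{"type":"array","items":{"type":"object","properties":{"jaw":{"type":"number"},"dx":{"type":"number"},"dy":{"type":"number"},"dz":{"type":"number"},"twist":{"type":"number"}},"additionalProperties":false,"required":["jaw"]},"minItems":1,"maxItems":10},"grip_force":{"type":"number"},"only":{"type":"string"},"quiet":{"type":"boolean"},"lines":{"type":"string"}},"required":["steps"],"additionalProperties":false}. steps is a list of rows, 1 to 10 of them, each an object with the fields jaw (the opening from 0.0 (shut) to 1.0 (fully open)), dx, dy, dz (the shift in m), twist (a turn about the tool's z in rad); a field left out counts as zero (the opening has to be given); each row is the pose to reach, as a shift and turn from the pose commanded when the call began, along the tool's axes at that moment; what a row does not reach only later rows make up. A row lasts 1/8 s, in which the tool goes at most 0.0625 m and 0.188 rad, less where a joint would pass 70% of its speed; a pose out of reach is approached as far as the arm can. The fingers move at their own pace and stop on an object; grip_force is the grip in N (left out, the last holds). Time passes only in rows, so rows that do not move let the fingers close. The tool returns the time, the measured TCP pose, the force, the opening and the grip force at its end. only (a regular expression) keeps the lines of the reply that match it, lines (a string "A,B") keeps lines A to B, and quiet returns only ok. Input that does not fit is refused with a message, and nothing moves.
- ctrl.observe(): the state, without advancing time (a new reading comes with each control period).
- ctrl.read_camera(name): name is "scene" or "side" or "wrist"; returns the picture (420x560x3 uint8, red, green, blue); there is no depth.
- ctrl.calibration(name): a dict with "fx", "fy", "cx", "cy" (pixels), "k1" (the pictures are not rectified: a ray, as slopes to the right and down, at radius r is drawn at 1 + k1 r^2 times it, then the intrinsics apply), "R" (3x3) and "t" (3): a world point X has camera coordinates R X + t. Camera axes: x right, y down, z forward; pixel columns grow to the right and rows downward; lengths in m; the calibration is good to about 2 mm. A picture is of the moment at which its call begins: read the wrist's pose just before it. calibration takes no time and is no camera call; for the wrist camera it gives the pose at the moment of the call.
- ctrl.job_done(): hands the job in; it is judged then, once.
The state is a dict: "t": time; "joint_pos": joint angles; "dq": joint speeds; "joint_efforts": joint torques, N m; "position": TCP position; "ee_rot": TCP orientation; "wrist_force": force on the tool from outside, world axes, zero at the start; "ft_torque": the same for the moment, N m; "width": opening from 0.0 (shut) to 1.0 (fully open); "grip_force": force on a finger pad.
Only numpy, scipy, OpenCV 4.12 (cv2) and the standard library are available. Lean on these libraries where they do the work, as an engineer would, in place of code of your own. Each camera call takes 0.05 s, during which the arm holds its last target. There are 200 camera calls.

## Task

The slimmer of the two label rolls on the bench is nearly used up: free it from its spindle by feeling for the position, turning it a little at a time, in which it will slide up past the hidden lugs (do not wrench it), and draw it straight up and off. Then set it down flat, still in the grip until it rests and not dropped, in the clear part of the steel tray, let go and back away, leaving the full roll, the two bare cores and everything else on the bench as they are.

Things in the scene. Friction and masses are not known exactly. Their poses are not given: they have to be found in the camera images.
- spent_roll: nearly used-up label roll: paper wound on a grey core, a ring 58 mm across, 42 mm high, about 0.11 kg. Origin: centre of underside; z up its axis. Stands on stand_a's platter, origin 20 mm above the bench, 2 mm side play on the spindle. Grip it across the outside from above. It turns easily, but blocked by hidden lugs it rises only 2 mm, until turned to the angle that lets it pass.
- stand_a: white base plate 110 x 110 x 12 mm screwed to the bench, with a steel platter 52 mm across (top 20 mm above the bench) and an upright steel spindle 20 mm across. Origin: centre of the plate's underside, on the spindle axis; z up. Always holds the spent (slim) roll.
- spent_roll_lip (a point): point on the spent roll's axis 5 mm above its underside. The bore is 34 mm wide, but at its foot is a 5 mm thick lip: four teeth 9 mm wide reaching in to radius 12 mm, at the roll's +x, +y, -x, -y, with notches between. The spindle's lugs pass only through the notches, within about 10 degrees either side of their middles (45 degrees from the teeth), every 90 degrees.
- stand_a_lugs (a point): point on stand_a's spindle axis level with its four lugs, 9 mm above the platter: each 5 mm wide, 4 mm high, out to radius 15.5 mm, 90 degrees apart, 2 mm above the lip. Their angle differs each time, is not reported and hidden deep in the bore: find it by lifting gently at one angle after another. At the start always blocked; freed by turning either way less than 85 degrees.
- stand_a_top (a point): top of stand_a's spindle, 75 mm above the platter and 95 mm above the bench. The roll is off when its underside is above this point. The spindle is stiff and does not turn with the roll in ordinary use.
- stand_b: a second stand exactly like stand_a, at least 150 mm from it; always holds the full roll. Either stand may be the one on the left.
- full_roll: a full label roll of the same make on stand_b, 84 mm in outer diameter and 42 mm high; to be left alone. Origin: centre of its underside.
- tray: shallow steel tray, 170 mm (its x) by 260 mm (its y) outside, walls 4 mm thick and 18 mm high above the bench, floor 4 mm thick. Origin: centre of its underside; z up. Two bare cores stand in it near its -y end; the part from its y = -30 mm to its +y end is clear.
- core_1: bare grey core, a tube 39 mm in diameter and 42 mm high, standing in the tray; to be left alone. Origin: centre of its underside.
- core_2: a second bare core like core_1, also in the tray; to be left alone. Origin: centre of its underside.
- reagent_bottle: white square bottle 70 x 70 mm, 169 mm high with a blue cap, beyond the stands; bystander. Origin: centre of its underside.
- specimen_jar: small jar 52 mm across and 60 mm high with a red cap, at the back right; bystander. Origin: centre of its underside.
- slide_box: grey slide box 85 x 160 x 32 mm at the back left; bystander. Origin: centre of its underside.
- brush: small brush 160 mm long lying on the bench near the robot; bystander. It lies along its x.
- cassette: white plastic cassette 41 x 28 x 7 mm lying on the bench between the stands and the robot; bystander. Origin: centre of its underside.
- slide_cup: glass cup 70 mm across and 85 mm high at the back; bystander. Origin: centre of its underside.

How it is judged:
By the outcome, as a careful person would: the job done as asked, in the order asked, and still so for the second after the job is handed in, with the robot touching nothing.
It also fails if it takes over 61 s, if anything falls off the work surface, if the arm or the gripper's body presses on something with over 40 N, if the wrist force passes 120 N, or if a joint passes its speed limit or range.

## Working session

There is one attempt and no reset: what is moved stays moved. The work goes in short steps, Python scripts to look and compute and a tool call to move; the robot and the scene stay as the last step left them, time stands still between calls to the robot, and variables do not carry over. Pictures are saved under pics/ and viewed, at most 10 in all, crops included, and the job is handed in when it is done.

```bash
ls; mkdir -p pics
```

Run:
```python
from rig import ctrl
import cv2
s=ctrl.observe();print(s['t'],s['position'],s['ee_rot'],s['width'],ctrl.tcp_to_tips)
for n in('scene','side'):
    c=ctrl.calibration(n);print(n,c)
    cv2.imwrite(f'pics/{n}0.png',cv2.resize(ctrl.read_camera(n)[:,:,::-1],(800,600),interpolation=cv2.INTER_CUBIC))
```

```text
pics
rig.py
0.0 [ 0.13839915 -0.50605517  0.24962671] [[ 9.64622929e-01  2.63633402e-01 -1.85117033e-04]
 [ 2.63633368e-01 -9.64621722e-01  1.54292318e-03]
 [ 2.28198175e-04 -1.53714210e-03 -9.99998793e-01]] 1.0007958191282604 0.019
scene {'fx': 395.5240157790563, 'fy': 395.5240157790563, 'cx': 280.3906333192706, 'cy': 203.45016591036122, 'k1': -0.03215134053638614, 'R': array([[-0.217965  ,  0.97585258, -0.01424788],
       [ 0.69819622,  0.14571434, -0.70092038],
       [-0.68191884, -0.16272393, -0.7130972 ]]), 't': array([ 0.15436269, -0.35955167,  1.45032456])}
side {'fx': 538.2207268615979, 'fy': 538.2207268615979, 'cx': 288.72849559193946, 'cy': 213.33022417008897, 'k1': -0.03883075472553181, 'R': array([[-0.85381821, -0.52049594,  0.00885692],
       [-0.39630094,  0.63886919, -0.65938738],
       [ 0.33755004, -0.56650696, -0.75175118]]), 't': array([0.47347042, 0.28469884, 1.106971  ])}
```

View pics/scene0.png

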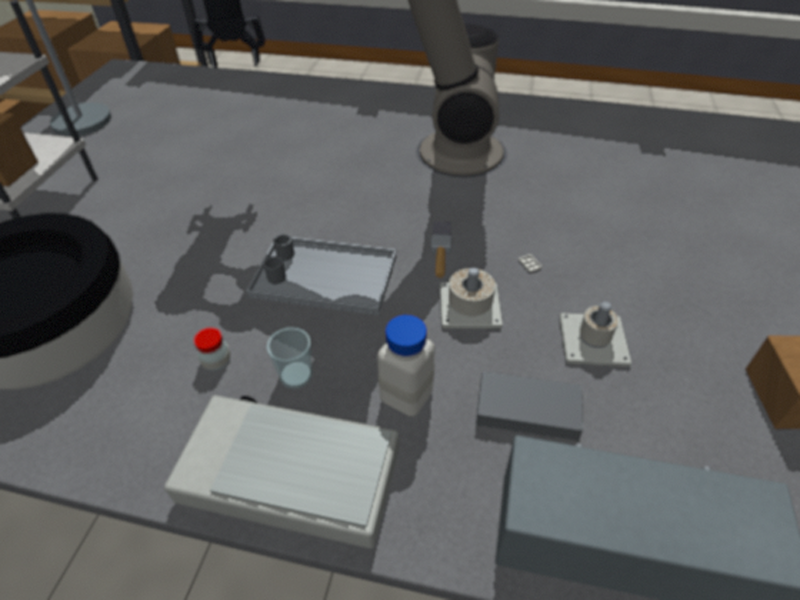

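View pics/side0.png

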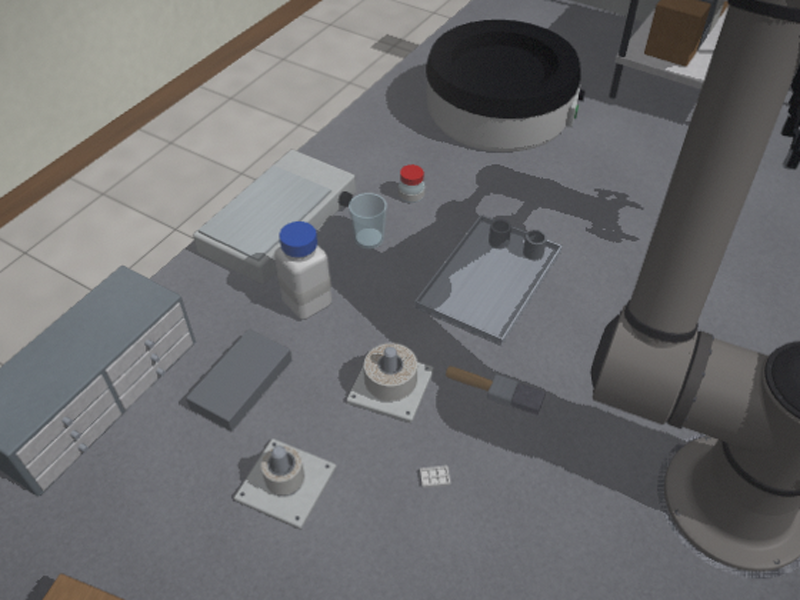

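The scene view shows the slim roll on the right-hand stand at about (600,325), spindle top (605,308). In the side view it is at (282,472), spindle top (279,452). The tray corners are visible in both, with the cores at its far-right (-y) end.

Create h.py:
```python
import numpy as np, cv2
from rig import ctrl
def ray(cal,uv):
    K=np.array([[cal['fx'],0,cal['cx']],[0,cal['fy'],cal['cy']],[0,0,1]])
    p=cv2.undistortPoints(np.array([[uv]],float),K,np.array([cal['k1'],0,0,0]))[0,0]
    R=np.array(cal['R']);d=R.T@[p[0],p[1],1];return -R.T@np.array(cal['t']),d/np.linalg.norm(d)
def tri(rays):
    A=sum(np.eye(3)-np.outer(d,d) for o,d in rays);b=sum((np.eye(3)-np.outer(d,d))@o for o,d in rays)
    X=np.linalg.solve(A,b);return X,max(np.linalg.norm(np.cross(X-o,d)) for o,d in rays)
def plane(r,z): o,d=r;return o+d*(z-o[2])/d[2]
def proj(cal,X):
    K=np.array([[cal['fx'],0,cal['cx']],[0,cal['fy'],cal['cy']],[0,0,1]])
    return cv2.projectPoints(np.array([X],float),cv2.Rodrigues(np.array(cal['R']))[0],np.array(cal['t'],float),K,np.array([cal['k1'],0,0,0]))[0][0,0]
f=lambda U:((U[0]+.5)*.7-.5,(U[1]+.5)*.7-.5)
```

Run:
```python
from h import *
np.set_printoptions(precision=4,suppress=True)
a,b=ctrl.calibration('scene'),ctrl.calibration('side')
for n,u,v in [('spA',(605,306),(279,449)),('spB',(474,272),(390,349)),('t1',(396,246),(501,340)),('t2',(381,309),(417,300)),('t3',(250,297),(480,217)),('t4',(277,238),(560,245)),('core1',(284,240),(535,236)),('core2',(275,261),(500,223)),('stand corner',(560,316),(336,465)),('s2',(629,361),(236,493)),('s3',(621,314),(301,522)),('s4',(567,362),(275,440)),('cas',(530,263),(435,476)),('bottlecap',(407,328),(299,233))]:
    print(n,*tri([ray(a,f(u)),ray(b,f(v))]))
# crops
A=ctrl.read_camera('scene')[190:270,380:460,::-1];B=ctrl.read_camera('side')[300:380,150:230,::-1]
k=lambda x:cv2.resize(x,(400,400),interpolation=cv2.INTER_CUBIC)
cv2.imwrite('pics/c1.png',np.hstack([k(A),k(B)]))
```

```text
spA [0.5771 0.3194 0.0936] 0.0017943689889633584
spB [0.5403 0.0946 0.0949] 0.0025769625524618596
t1 [ 0.4244 -0.0709  0.0232] 0.002858286360277826
t2 [ 0.5911 -0.0672  0.0189] 0.00509234231693039
t3 [ 0.6029 -0.3245  0.0079] 0.004545121905513578
t4 [ 0.4365 -0.331   0.0154] 0.0022833607868956384
core1 [ 0.4754 -0.2947  0.0482] 0.002221510049113638
core2 [ 0.5433 -0.2865  0.0533] 0.0023692014937416097
stand corner [0.5304 0.2606 0.0048] 0.0019319150629035007
s2 [0.6215 0.3768 0.0155] 0.0013505588248524
s3 [0.5155 0.3662 0.0187] 0.00303037051825069
s4 [0.6345 0.2746 0.0036] 0.002813143906191582
cas [0.3963 0.1983 0.0045] 0.0009948831856127227
bottlecap [0.7563 0.0213 0.1702] 0.001345945021304857
```

View pics/c1.png

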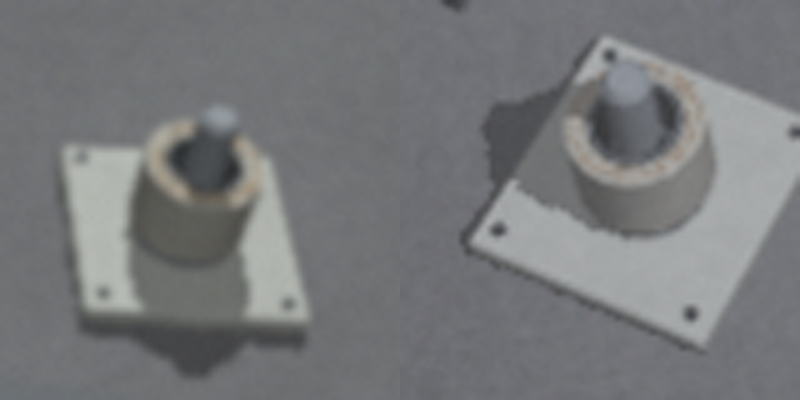

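Run:
```python
from h import *
np.set_printoptions(precision=4,suppress=True)
a,b=ctrl.calibration('scene'),ctrl.calibration('side')
g=lambda X,o:(o[0]+(X[0]+.5)/5-.5,o[1]+(X[1]+.5)/5-.5)
for n,u,v in [('sp',(220,120),(228,82)),('rolltop',(204,163),(238,124)),('corner',(63,147),(66,240)),('c2',(307,325),(412,112)),('c3',(82,318),(208,37))]:
    print(n,*tri([ray(a,g(u,(380,190))),ray(b,g(v,(150,300)))]))
c=ctrl.calibration('wrist');s=ctrl.observe();R=s['ee_rot'];C=-np.array(c['R']).T@c['t'];print('cam in tool',R.T@(C-s['position']),R.T@np.array(c['R'])[2],c['fx'])
```

```text
sp [0.5747 0.3212 0.0923] 0.0008272265862221475
rolltop [0.5742 0.3213 0.0607] 0.0005305657976631267
corner [0.5915 0.3215 0.0424] 0.07037448916388811
c2 [0.5724 0.3239 0.0063] 0.07403473806080144
c3 [0.6367 0.2736 0.0052] 0.001514516553967019
cam in tool [ 0.0663 -0.0001 -0.1235] [-0.2612 -0.0008  0.9653] 306.62630013722094
```

Call:
jog_arm([
  {"jaw": 1,"dx": 0.05,"dy": -0.033,"twist": -0.12},
  {"jaw": 1,"dx": 0.1,"dy": -0.066,"twist": -0.25},
  {"jaw": 1,"dx": 0.152,"dy": -0.1,"twist": -0.4},
  {"jaw": 1,"dx": 0.2,"dy": -0.13,"twist": -0.5},
  {"jaw": 1,"dx": 0.25,"dy": -0.163,"twist": -0.6},
  {"jaw": 1,"dx": 0.3,"dy": -0.197,"twist": -0.7},
  {"jaw": 1,"dx": 0.35,"dy": -0.23,"twist": -0.85},
  {"jaw": 1,"dx": 0.4,"dy": -0.263,"twist": -1.0},
  {"jaw": 1,"dx": 0.456,"dy": -0.296,"twist": -1.1},
  {"jaw": 1,"dx": 0.456,"dy": -0.296,"twist": -1.1},
])

```text
t: 1.45
position: [0.5021, -0.0975, 0.2498]
ee_rot: [[0.197, 0.98, 0.0], [0.98, -0.197, 0.001], [0.001, -0.0, -1.0]]
wrist_force: [-0.6, -0.0, 1.0]
width: 1.001
grip_force: 0.0
```

Create shot.py:
```python
import sys,pickle
from h import *
n=sys.argv[1];c=ctrl.calibration('wrist');im=ctrl.read_camera('wrist')
pickle.dump(c,open(f'pics/{n}.pkl','wb'));cv2.imwrite(f'pics/{n}_raw.png',im[:,:,::-1])
s=ctrl.observe();print(s['t'],s['joint_pos'].round(3) if hasattr(s['joint_pos'],'round') else s['joint_pos'])
print('expect rolltop',proj(c,[.5742,.3213,.062]),'spindle',proj(c,[.5742,.3213,.095]))
```

```text
(no output)
```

Call:
jog_arm([
  {"jaw": 1,"dx": 0.06,"twist": -0.1},
  {"jaw": 1,"dx": 0.12,"twist": -0.2},
  {"jaw": 1,"dx": 0.18,"twist": -0.35},
  {"jaw": 1,"dx": 0.24,"dy": -0.005,"twist": -0.5},
  {"jaw": 1,"dx": 0.30,"dy": -0.008,"twist": -0.65},
  {"jaw": 1,"dx": 0.34,"dy": -0.0107,"twist": -0.7},
  {"jaw": 1,"dx": 0.34,"dy": -0.0107,"twist": -0.7},
  {"jaw": 1,"dx": 0.34,"dy": -0.0107,"twist": -0.7},
])

```text
t: 2.45
position: [0.5585, 0.2332, 0.25]
ee_rot: [[-0.475, 0.88, -0.001], [0.88, 0.475, -0.001], [-0.0, -0.001, -1.0]]
wrist_force: [-0.0, -0.4, -0.1]
width: 1.0
grip_force: 0.0
```

```bash
python3 shot.py w1
```

```text
2.5 [ 2.690e-01  4.920e-01  1.289e+00 -1.000e-03  1.362e+00 -2.250e-01]
expect rolltop [328.37479525 123.48487268] spindle [335.06697995 123.01961559]
```

Call:
jog_arm([
  {"jaw": 1,"dx": 0.055,"dy": -0.045,"dz": -0.02},
  {"jaw": 1,"dx": 0.064,"dy": -0.053,"dz": 0.02},
  {"jaw": 1,"dx": 0.064,"dy": -0.053,"dz": 0.02},
  {"jaw": 1,"dx": 0.064,"dy": -0.053,"dz": 0.02},
])

```text
t: 3.0
position: [0.4831, 0.2646, 0.2314]
ee_rot: [[-0.474, 0.88, 0.002], [0.88, 0.474, 0.0], [-0.001, 0.002, -1.0]]
wrist_force: [0.5, 0.5, 0.4]
width: 1.002
grip_force: 0.0
```

```bash
python3 shot.py w2
python3 -c "
import cv2,numpy as np
a,b=[cv2.imread(f'pics/w{i}_raw.png') for i in (1,2)]
cv2.imwrite('pics/w12.png',cv2.resize(np.hstack([a,b]),(800,300)))"
```

```text
3.05 [ 0.362  0.404  1.484 -0.     1.252 -0.132]
expect rolltop [380.7257728  190.73510729] spindle [393.73108023 198.29466055]
```

View pics/w12.png

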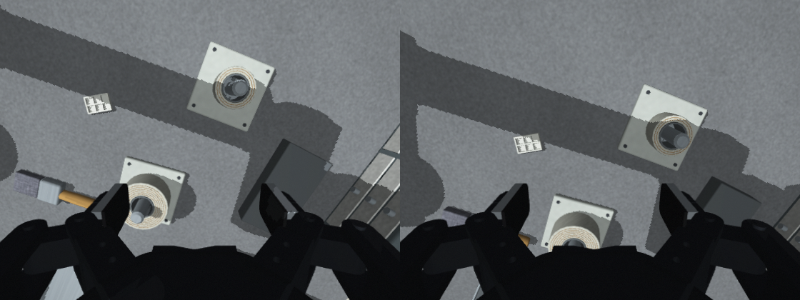

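The wrist views show the slim roll at about (235,87) on the left and (672,133) on the right, clear of its neighbours. I'll enlarge it to measure.

```bash
python3 -c "
import cv2,numpy as np
a,b=[cv2.imread(f'pics/w{i}_raw.png') for i in (1,2)]
k=lambda x:cv2.resize(x,(400,400),interpolation=cv2.INTER_CUBIC)
cv2.imwrite('pics/w12c.png',np.hstack([k(a[83:163,288:368]),k(b[150:230,340:420])]))"
```

```text
(no output)
```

View pics/w12c.png

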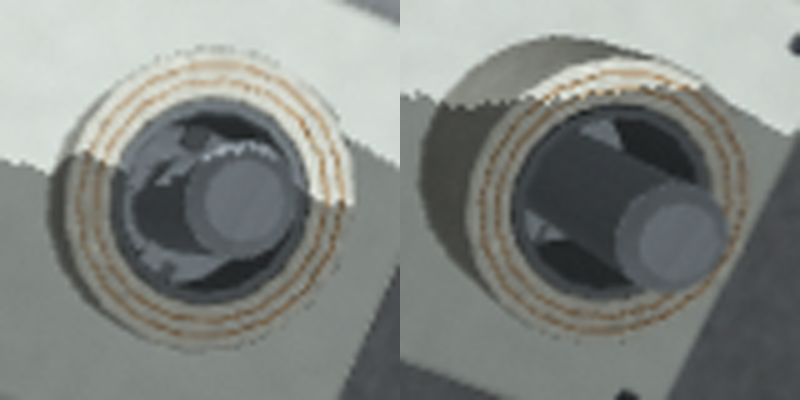

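Run:
```python
from h import *
import pickle
np.set_printoptions(precision=4,suppress=True)
a,b=[pickle.load(open(f'pics/w{i}.pkl','rb')) for i in(1,2)]
g=lambda X,o:(o[0]+(X[0]+.5)/5-.5,o[1]+(X[1]+.5)/5-.5)
for n,u,v in [('sp',(241,205),(278,246)),('roll',(210,198),(206,198))]:
    r=[ray(a,g(u,(288,83))),ray(b,g(v,(340,150)))]
    print(n,*tri(r),[plane(q,.095 if n=='sp' else .062)[:2] for q in r])
    P=tri(r)[0]
s=ctrl.observe();t=np.array([.5745,.3205,.25]);print(s['ee_rot'].T@(t-s['position']))
```

```text
sp [0.5749 0.3213 0.0962] 0.00026058663167934066 [array([0.575 , 0.3212]), array([0.5756, 0.3215])]
roll [0.575  0.3229 0.0585] 0.0003564175962835222 [array([0.5746, 0.3229]), array([0.5734, 0.3226])]
[ 0.0059  0.1067 -0.0182]
```

Call:
jog_arm([
  {"jaw": 1,"dx": 0.0068,"dy": 0.06},
  {"jaw": 1,"dx": 0.0068,"dy": 0.1075},
  {"jaw": 1,"dx": 0.0068,"dy": 0.1075,"dz": 0.05},
  {"jaw": 1,"dx": 0.0068,"dy": 0.1075,"dz": 0.1},
  {"jaw": 1,"dx": 0.0068,"dy": 0.1075,"dz": 0.111},
  {"jaw": 1,"dx": 0.0068,"dy": 0.1075,"dz": 0.111},
  {"jaw": 1,"dx": 0.0068,"dy": 0.1075,"dz": 0.111},
])

```text
t: 3.92
position: [0.5745, 0.323, 0.1221]
ee_rot: [[-0.476, 0.88, 0.005], [0.88, 0.476, 0.002], [-0.001, 0.005, -1.0]]
wrist_force: [0.4, 0.2, 0.2]
width: 1.003
grip_force: 0.0
```

Run:
```python
from h import *
s=ctrl.observe();print(s['t'],s['joint_pos'],s['position'],s['wrist_force'],s['ft_torque'])
print(s['ee_rot'].T@(np.array([.5748,.3217,.048])-s['position']))
```

```text
3.925 [ 3.96023954e-01  6.95234474e-01  1.28867564e+00 -1.25103291e-04
  1.15284074e+00 -9.96190029e-02] [0.57454905 0.32299993 0.12213262] [0.3857138  0.19903636 0.1649011 ] [-0.04110179  0.01043573  0.00185706]
[-0.00121869 -0.00075386  0.0741306 ]
```

Call:
jog_arm([
  {"jaw": 1,"dx": -0.001,"dy": -0.0007,"dz": 0.02},
  {"jaw": 1,"dx": -0.001,"dy": -0.0007,"dz": 0.04},
  {"jaw": 1,"dx": -0.001,"dy": -0.0007,"dz": 0.06},
  {"jaw": 1,"dx": -0.001,"dy": -0.0007,"dz": 0.074},
  {"jaw": 1,"dx": -0.001,"dy": -0.0007,"dz": 0.074},
  {"jaw": 1,"dx": -0.001,"dy": -0.0007,"dz": 0.074},
])

```text
t: 4.68
position: [0.5735, 0.3217, 0.0465]
ee_rot: [[-0.476, 0.879, 0.002], [0.879, 0.476, 0.001], [-0.0, 0.002, -1.0]]
wrist_force: [-0.1, 0.1, 0.0]
width: 1.005
grip_force: 0.0
```

Call:
jog_arm([
  {"jaw": 0},
  {"jaw": 0},
  {"jaw": 0},
  {"jaw": 0},
  {"jaw": 0},
  {"jaw": 0},
  {"jaw": 0},
  {"jaw": 0},
], grip_force=25)

```text
t: 5.68
position: [0.5733, 0.3216, 0.0464]
ee_rot: [[-0.476, 0.879, 0.002], [0.879, 0.476, 0.001], [-0.0, 0.002, -1.0]]
wrist_force: [-0.1, -0.4, 5.6]
width: 0.682
grip_force: 26.9
```

Call:
jog_arm([
  {"jaw": 0,"dz": -0.002},
  {"jaw": 0,"dz": -0.005},
  {"jaw": 0,"dz": -0.005},
  {"jaw": 0,"dz": -0.005},
], grip_force=30)

```text
t: 6.18
position: [0.573, 0.3213, 0.0487]
ee_rot: [[-0.476, 0.88, -0.0], [0.88, 0.476, -0.0], [-0.0, -0.0, -1.0]]
wrist_force: [4.8, 1.2, -10.3]
width: 0.681
grip_force: 37.7
```

Call:
jog_arm([
  {"jaw": 0,"dz": 0.004},
  {"jaw": 0,"dz": 0.004,"twist": 0.1},
  {"jaw": 0,"dz": 0.004,"twist": 0.2},
  {"jaw": 0,"dz": 0.004,"twist": 0.2},
])

```text
t: 6.68
position: [0.5731, 0.3215, 0.0465]
ee_rot: [[-0.293, 0.956, 0.001], [0.956, 0.293, 0.0], [-0.0, 0.001, -1.0]]
wrist_force: [2.4, -0.1, -0.5]
width: 0.681
grip_force: 38.5
```

Call:
jog_arm([
  {"jaw": 0,"dz": -0.002},
  {"jaw": 0,"dz": -0.004},
  {"jaw": 0,"dz": -0.004},
])

```text
t: 7.05
position: [0.5729, 0.3211, 0.0487]
ee_rot: [[-0.293, 0.956, -0.0], [0.956, 0.293, -0.0], [-0.0, -0.0, -1.0]]
wrist_force: [7.1, 0.7, -12.3]
width: 0.68
grip_force: 37.6
```

Call:
jog_arm([
  {"jaw": 0,"dx": -0.0003,"dy": 0.001,"dz": 0.003},
  {"jaw": 0,"dx": -0.0003,"dy": 0.001,"dz": 0.004,"twist": 0.1},
  {"jaw": 0,"dx": -0.0003,"dy": 0.001,"dz": 0.004,"twist": 0.2},
  {"jaw": 0,"dx": -0.0003,"dy": 0.001,"dz": 0.004,"twist": 0.2},
])

```text
t: 7.55
position: [0.5733, 0.3214, 0.0465]
ee_rot: [[-0.097, 0.995, -0.001], [0.995, 0.097, -0.0], [-0.0, -0.001, -1.0]]
wrist_force: [-0.9, 0.1, 1.4]
width: 0.678
grip_force: 38.6
```

Call:
jog_arm([
  {"jaw": 0,"dz": -0.002},
  {"jaw": 0,"dz": -0.004},
  {"jaw": 0,"dz": -0.004},
])

```text
t: 7.92
position: [0.5732, 0.3213, 0.0488]
ee_rot: [[-0.096, 0.995, -0.002], [0.995, 0.096, -0.001], [-0.0, -0.002, -1.0]]
wrist_force: [3.0, 2.5, -12.6]
width: 0.681
grip_force: 37.6
```

Call:
jog_arm([
  {"jaw": 0,"dz": 0.003},
  {"jaw": 0,"dz": 0.004,"twist": 0.1},
  {"jaw": 0,"dz": 0.004,"twist": 0.2},
  {"jaw": 0,"dz": 0.004,"twist": 0.2},
])

```text
t: 8.43
position: [0.5741, 0.3214, 0.0472]
ee_rot: [[0.103, 0.995, 0.001], [0.995, -0.103, 0.0], [0.0, 0.001, -1.0]]
wrist_force: [0.7, 0.3, -1.1]
width: 0.678
grip_force: 38.4
```

Call:
jog_arm([
  {"jaw": 0,"dz": -0.002},
  {"jaw": 0,"dz": -0.004},
  {"jaw": 0,"dz": -0.004},
])

```text
t: 8.8
position: [0.5737, 0.3213, 0.0492]
ee_rot: [[0.103, 0.995, -0.001], [0.995, -0.103, -0.0], [-0.0, -0.001, -1.0]]
wrist_force: [3.6, 1.5, -12.1]
width: 0.678
grip_force: 37.6
```

Call:
jog_arm([
  {"jaw": 0,"dz": 0.003},
  {"jaw": 0,"dz": 0.0045,"twist": 0.1},
  {"jaw": 0,"dz": 0.0045,"twist": 0.2},
  {"jaw": 0,"dz": 0.0045,"twist": 0.2},
])

```text
t: 9.3
position: [0.574, 0.3215, 0.0466]
ee_rot: [[0.298, 0.954, 0.001], [0.954, -0.298, 0.0], [0.0, 0.001, -1.0]]
wrist_force: [0.1, -0.7, -0.5]
width: 0.678
grip_force: 38.4
```

Call:
jog_arm([
  {"jaw": 0,"dz": -0.002},
  {"jaw": 0,"dz": -0.004},
  {"jaw": 0,"dz": -0.004},
])

```text
t: 9.68
position: [0.574, 0.3215, 0.0501]
ee_rot: [[0.299, 0.954, 0.0], [0.954, -0.299, 0.0], [0.0, 0.0, -1.0]]
wrist_force: [-1.1, 0.3, -1.0]
width: 0.68
grip_force: 38.4
```

```bash
python3 -c "
from rig import ctrl
s=ctrl.observe();print(s['t'],s['position'],s['wrist_force'],s['ft_torque'],s['joint_pos'])"
```

```text
9.675 [0.57395741 0.32147632 0.05012991] [-1.0642624   0.28658359 -1.00763507] [ 0.02648001 -0.02881201 -0.00763166] [ 3.94200743e-01  7.76909651e-01  1.34783036e+00 -7.86975804e-05
  1.01634961e+00  6.97694977e-01]
```

Call:
jog_arm([
  {"jaw": 0,"dz": -0.001,"twist": 0.07},
  {"jaw": 0,"dz": -0.004,"twist": 0.07},
  {"jaw": 0,"dz": -0.008,"twist": 0.07},
  {"jaw": 0,"dz": -0.012,"twist": 0.07},
  {"jaw": 0,"dz": -0.012,"twist": 0.07},
])

```text
t: 10.3
position: [0.574, 0.3215, 0.0623]
ee_rot: [[0.365, 0.931, 0.001], [0.931, -0.365, 0.0], [0.001, 0.001, -1.0]]
wrist_force: [-0.3, -0.2, -0.8]
width: 0.681
grip_force: 38.4
```

Call:
jog_arm([
  {"jaw": 0,"dz": -0.015},
  {"jaw": 0,"dz": -0.03},
  {"jaw": 0,"dz": -0.05},
  {"jaw": 0,"dz": -0.07},
  {"jaw": 0,"dz": -0.09},
  {"jaw": 0,"dz": -0.11},
  {"jaw": 0,"dz": -0.12},
  {"jaw": 0,"dz": -0.12},
  {"jaw": 0,"dz": -0.12},
])

```text
t: 11.42
position: [0.5734, 0.3212, 0.181]
ee_rot: [[0.365, 0.931, -0.001], [0.931, -0.365, -0.001], [-0.001, -0.001, -1.0]]
wrist_force: [-0.1, 0.0, -1.8]
width: 0.68
grip_force: 38.4
```

```bash
python3 shot.py w3
```

Run:
```python
from h import *
a=ctrl.read_camera('scene')[:,:,::-1];b=ctrl.read_camera('side')[:,:,::-1]
k=lambda x:cv2.resize(x,(400,300),interpolation=cv2.INTER_CUBIC)
c=cv2.imread('pics/w3_raw.png')
T=a[155:230,165:285];U=b[140:245,285:400]
cv2.imwrite('pics/m.png',np.vstack([np.hstack([k(b[100:400,100:500]),k(c)]),np.hstack([cv2.resize(T,(400,250),interpolation=cv2.INTER_CUBIC),cv2.resize(U,(400,250),interpolation=cv2.INTER_CUBIC)])]))
s=ctrl.observe();print(s['t'],s['position'],s['ee_rot'].round(3).tolist(),s['joint_pos'].round(2),s['ee_rot'].T@(np.array([.512,-.148,.18])-s['position']))
```

```text
11.475 [ 0.394  0.641  1.22  -0.     1.282  0.768]
expect rolltop [272.75395445 210.70314676] spindle [272.82872133 222.82502201]
11.575 [0.57347843 0.32124948 0.18081563] [[0.365, 0.931, -0.002], [0.931, -0.365, -0.001], [-0.001, -0.001, -1.0]] [ 0.39  0.64  1.22 -0.    1.28  0.77] [-0.459269    0.11421794  0.00126014]
```

View pics/m.png

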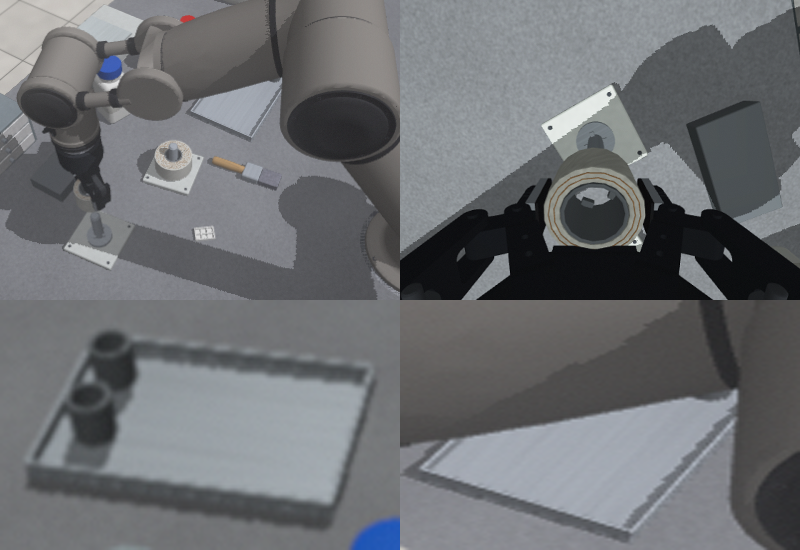

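The roll hangs in the grip clear of its spindle, with stand A bare and the full roll untouched. The tray is clear on its +y side. Next I carry it over the tray and look from there.

Call:
jog_arm([
  {"jaw": 0,"dx": -0.03,"dy": 0.007},
  {"jaw": 0,"dx": -0.08,"dy": 0.02,"twist": -0.05},
  {"jaw": 0,"dx": -0.13,"dy": 0.032,"twist": -0.1},
  {"jaw": 0,"dx": -0.18,"dy": 0.045,"twist": -0.15},
  {"jaw": 0,"dx": -0.23,"dy": 0.057,"twist": -0.2},
  {"jaw": 0,"dx": -0.28,"dy": 0.07,"twist": -0.25},
  {"jaw": 0,"dx": -0.33,"dy": 0.082,"twist": -0.3},
  {"jaw": 0,"dx": -0.38,"dy": 0.094,"twist": -0.34},
  {"jaw": 0,"dx": -0.43,"dy": 0.107,"twist": -0.37},
  {"jaw": 0,"dx": -0.46,"dy": 0.114,"twist": -0.37},
])

```text
t: 12.82
position: [0.5113, -0.1508, 0.1815]
ee_rot: [[0.005, 1.0, -0.0], [1.0, -0.005, -0.0], [-0.0, -0.0, -1.0]]
wrist_force: [0.2, -0.9, -1.3]
width: 0.685
grip_force: 38.4
```

Call:
jog_arm([
  {"jaw": 0},
  {"jaw": 0},
  {"jaw": 0},
])

```text
t: 13.2
position: [0.512, -0.1473, 0.1817]
ee_rot: [[0.003, 1.0, -0.0], [1.0, -0.003, 0.0], [0.0, -0.0, -1.0]]
wrist_force: [0.4, 0.0, -1.2]
width: 0.681
grip_force: 38.4
```

```bash
python3 shot.py w4
```

Run:
```python
from h import *
a=ctrl.read_camera('side')[150:250,280:400,::-1]
c=cv2.imread('pics/w4_raw.png')
cv2.imwrite('pics/m4.png',np.hstack([cv2.resize(c,(480,360)),cv2.resize(a,(320,360))]))
s=ctrl.observe();print(s['t'],s['joint_pos'].round(2))
```

```text
13.25 [-0.424  0.421  1.605  0.     1.116 -0.422]
expect rolltop [ 370.76353375 -520.71862308] spindle [ 361.5968092  -440.37980518]
13.3 [-0.42  0.42  1.6   0.    1.12 -0.42]
```

View pics/m4.png

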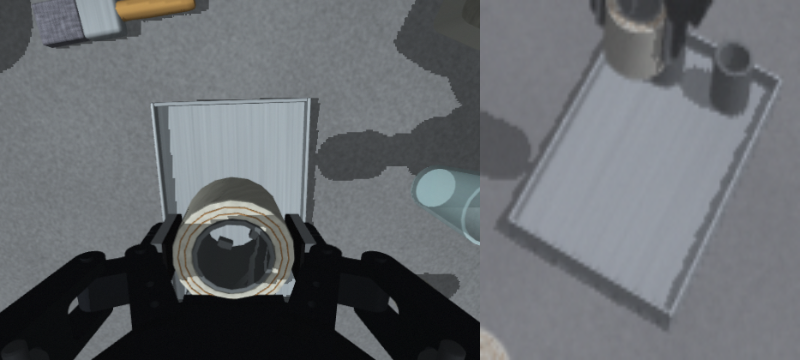

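Wrist view: the tray's +y rim corners are at (152,103) and (310,98), with the roll above the clear floor. Side view: the cores are well away.

Run:
```python
from h import *
import pickle
c=pickle.load(open('pics/w4.pkl','rb'))
q=560/480
P=[plane(ray(c,((u+.5)*q-.5,(v+.5)*q-.5)),.018) for u,v in((152,103),(310,98))]
print(P,np.linalg.norm(P[0]-P[1]))
x=(P[1]-P[0])[:2];x/=np.linalg.norm(x);y=np.array([-x[1],x[0]])
T=(P[0]+P[1])[:2]/2-y*.13;G=T+y*.055;print('tray',T,np.degrees(np.arctan2(x[1],x[0])),'goal',G)
s=ctrl.observe();print(s['ee_rot'].T@(np.array([*G,.18])-s['position']))
```

```text
[array([ 0.42708122, -0.07412983,  0.018     ]), array([ 0.59316249, -0.06938723,  0.018     ])] 0.1661489753574145
tray [ 0.5138326  -0.20170556] 1.6356853231906738 goal [ 0.51226267 -0.14672797]
[0.00069464 0.00020644 0.00178434]
```

Call:
jog_arm([
  {"jaw": 0,"dz": 0.03},
  {"jaw": 0,"dz": 0.06},
  {"jaw": 0,"dz": 0.09},
  {"jaw": 0,"dz": 0.115},
  {"jaw": 0,"dz": 0.13},
  {"jaw": 0,"dz": 0.14},
  {"jaw": 0,"dz": 0.144},
  {"jaw": 0,"dz": 0.144},
  {"jaw": 0,"dz": 0.144},
])

```text
t: 14.42
position: [0.5123, -0.1486, 0.0384]
ee_rot: [[0.004, 1.0, 0.001], [1.0, -0.004, -0.001], [-0.001, 0.001, -1.0]]
wrist_force: [-0.2, 0.0, -0.8]
width: 0.68
grip_force: 38.4
```

Call:
jog_arm([
  {"jaw": 0,"dz": 0.003},
  {"jaw": 0,"dz": 0.005},
  {"jaw": 0,"dz": 0.006},
  {"jaw": 0,"dz": 0.006},
])

```text
t: 14.92
position: [0.5118, -0.1484, 0.0317]
ee_rot: [[0.004, 1.0, -0.0], [1.0, -0.004, -0.0], [-0.0, -0.0, -1.0]]
wrist_force: [0.6, -0.2, -1.2]
width: 0.681
grip_force: 38.4
```

Call:
jog_arm([
  {"jaw": 0,"dz": 0.001},
  {"jaw": 0,"dz": 0.0015},
  {"jaw": 0,"dz": 0.0015},
])

```text
t: 15.3
position: [0.5119, -0.1484, 0.0305]
ee_rot: [[0.004, 1.0, 0.0], [1.0, -0.004, -0.0], [-0.0, 0.0, -1.0]]
wrist_force: [-0.9, -0.2, 2.0]
width: 0.681
grip_force: 38.6
```

Call:
jog_arm([
  {"jaw": 0,"dz": 0.0005},
  {"jaw": 0,"dz": 0.0005},
  {"jaw": 0,"dz": 0.0005},
])

```text
t: 15.68
position: [0.5119, -0.1485, 0.0305]
ee_rot: [[0.004, 1.0, 0.0], [1.0, -0.004, -0.0], [-0.0, 0.0, -1.0]]
wrist_force: [-2.1, 1.2, 8.1]
width: 0.676
grip_force: 39.1
```

Call:
jog_arm([
  {"jaw": 0.75},
  {"jaw": 0.8},
  {"jaw": 0.85},
  {"jaw": 0.95},
  {"jaw": 1},
  {"jaw": 1},
  {"jaw": 1},
], grip_force=20)

```text
t: 16.55
position: [0.5119, -0.1484, 0.0298]
ee_rot: [[0.004, 1.0, 0.0], [1.0, -0.004, -0.0], [-0.0, 0.0, -1.0]]
wrist_force: [0.3, -1.1, 0.9]
width: 0.999
grip_force: 0.0
```

It was resting on the floor (8 N) before release. Backing straight up, then checking.

Call:
jog_arm([
  {"jaw": 1,"dz": -0.01},
  {"jaw": 1,"dz": -0.03},
  {"jaw": 1,"dz": -0.06},
  {"jaw": 1,"dz": -0.1},
  {"jaw": 1,"dz": -0.15},
  {"jaw": 1,"dz": -0.19},
  {"jaw": 1,"dz": -0.22},
  {"jaw": 1,"dz": -0.22},
  {"jaw": 1,"dz": -0.22},
  {"jaw": 1,"dz": -0.22},
])

```text
t: 17.8
position: [0.5113, -0.1482, 0.2486]
ee_rot: [[0.004, 1.0, -0.002], [1.0, -0.004, 0.001], [0.001, -0.002, -1.0]]
wrist_force: [-0.5, -0.3, -0.1]
width: 1.001
grip_force: 0.0
```

Call:
jog_arm([
  {"jaw": 1,"dx": -0.05},
  {"jaw": 1,"dx": -0.1},
  {"jaw": 1,"dx": -0.15},
  {"jaw": 1,"dx": -0.18},
  {"jaw": 1,"dx": -0.18},
  {"jaw": 1,"dx": -0.18},
  {"jaw": 1,"dx": -0.18},
])

```text
t: 18.68
position: [0.5113, -0.3272, 0.2497]
ee_rot: [[0.003, 1.0, -0.0], [1.0, -0.003, 0.0], [0.0, -0.0, -1.0]]
wrist_force: [1.2, -0.9, 0.5]
width: 0.998
grip_force: 0.0
```

Run:
```python
from h import *
a=ctrl.read_camera('scene')[140:290,140:460,::-1];b=ctrl.read_camera('side')[120:380,140:430,::-1]
cv2.imwrite('pics/end.png',np.hstack([cv2.resize(a,(400,188),interpolation=cv2.INTER_CUBIC),np.zeros((188,0,3),np.uint8)]) if 0 else np.hstack([cv2.resize(a,(420,400)),cv2.resize(b,(380,400))]))
```

```text
(no output)
```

View pics/end.png

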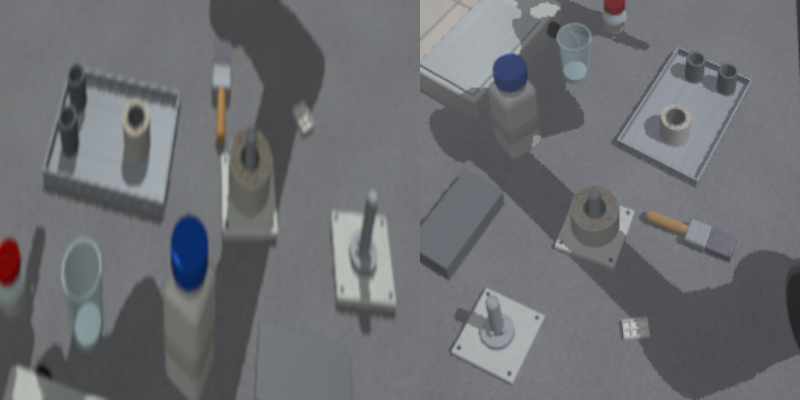

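The roll stands flat in the clear part of the tray (left picture about (136,130), right picture (676,125)). Stand A is bare, and the cores, full roll and bystanders are where they were.

```bash
python3 -c "
from rig import ctrl
print(ctrl.job_done())"
```

```text
the job is handed in; nothing more can be done
None
```

The spent roll came free after turning it about 50 degrees in small steps, and it now stands flat in the clear part of the tray; in the last pictures nothing else looked moved, and I handed the job in at about 19 s of the 61 s allowed.

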